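# Reload the label printer's tray on the packing table

### The job

Take the filled blue label tray (the yellow lip is its handle), keep it level, and slide it fully home into the bay in the front of the white label printer, feeling for the bay's hidden left guide wall to line it up and never forcing it (stay gentle, well under 30 N). Once the tray is home, press the green feed button on the printer right down, then leave everything released. Do not disturb the other things on the table.

Things in the scene. Friction and masses are not known exactly. Their poses are not given: they have to be found in the camera images.
- printer: White label printer, fixed, at either side of the table. Origin on the table at the middle of its front face; x points into the bay (away from the robot), y to the left, z up. Low front part 188 mm wide, 72 mm high, 125 mm deep; behind it (x 125 to 240 mm) a 135 mm high housing.
- bay_mouth (a point): Middle of the bay mouth's sill in the printer's front face. The mouth is 156 mm wide (78 mm to each side) and 48 mm high above the bay floor, which is 8 mm above the table. Printer's axes.
- bay_inside (a point): Point on the bay floor 30 mm in. Hidden here: a stiff guide carriage, two walls along x, 103 mm apart. Its middle is at an unknown, unmeasured y from -20 to +20 mm (printer frame). Left (+y) wall: x 6 to 90 mm; right wall: x 40 to 90 mm, no lead-in. Enter with the tray's middle near y = -23 mm, stop the nose at x 20 to 32 mm, move left to touch the left wall, slide in along it.
- bay_stop (a point): Middle of the foot of the rigid back stop, 90 mm behind the front face.
- tray: Loose blue open tray with a fixed stack of white labels, about 0.25 kg. Box 90 mm long (x), 100 wide (y), 30 high; origin at the middle of the box's underside; x points to the nose, which goes in first. A 6 mm thick, 50 mm wide tongue reaches from the box's front (-x) to an upright yellow lip, 45 mm clear of the box. Fully home, the box's front is flush with the printer's face, the lip outside.
- tray_nose (a point): Middle of the lower nose edge of the tray (45 mm ahead of the tray's origin, at its underside). Fully home it is at x = 90 mm in the printer's frame.
- tray_lip (a point): Grip point in the yellow lip, 95 mm behind the tray's origin, 30 mm above its underside. The lip is 10 mm thick (along the tray's x), 50 mm wide, its top 48 mm above the tray's underside. Pinch it from above across its thickness (fingers closing along the tray's x).
- feed_button (a joint): Travel of the green feed button in m: 0 up, 0.006 fully down; springs back, about 5 N fully down.
- feed_button_top (a point): Middle of the top of the green feed button (26 mm diameter, pressed straight down) on top of the printer's low front part, 50 mm behind the front face and 55 mm left of the middle.
- scale: Black and steel parcel scale, fixed, on the side opposite to the printer: 180 mm wide, 210 mm deep, 42 mm high; origin on the table at about the middle of its front. Bystander.
- tape_roll: Loose yellow roll of tape lying flat, 100 mm across, 48 mm high, origin under its centre. Bystander.
- pen_cup: Loose black cup, 76 mm across, 95 mm high, origin under its centre. Bystander.
- guard_box: Loose brown carton 100 x 140 x 60 mm, origin under its centre. Bystander.
- red_box: Loose red box 80 x 110 x 40 mm, origin under its centre. Bystander.
- spray: Loose blue bottle with white cap, 60 mm across, 160 mm high, origin under its centre. Bystander.
Things that resemble listed ones, but are neither listed nor needed, are in the scene too. Leave any black or turquoise look-alike of the tray alone.

How it is judged:
By the outcome, as a careful person would: the job done as asked, in the order asked, and still so for the second after the job is handed in, with the robot touching nothing.
It also fails if it takes over 61 s, if anything falls off the work surface, if the arm or the gripper's body presses on something with over 40 N, if the wrist force passes 120 N, or if a joint passes its speed limit or range.

### The arm

A 7-joint arm with a two-finger parallel gripper is mounted at the origin on the work surface. World frame = base frame: x ahead of the robot, y to its left, z up, the work surface at z = 0. Lengths are in m, angles in rad, forces in N, time in s.
With the tool pointing down it reaches from about 0.4 to 0.75 m from the base axis. Payload 19.5 kg.
Tool frame: the origin (TCP) lies at the very end of the fingers, on their centre line; the grasp point (between the pads) lies 19 mm behind it; z points along the fingers, y is the direction in which the jaws open and shut (so a half turn about z gives the same grasp; the last joint's range is limited). The gripper opens to 85 mm and grips with 20 to 120 N. Pads are 22 mm wide; open, the fingers measure 114 mm over their backs; the gripper's body (76 mm by 85 mm) begins 54 mm behind the grasp point. The pads swing forward as they close: fully open they stand 13 mm farther back than shut.
Start: joints at [-0.042, 0.707, -0.028, 1.485, 0.022, 0.951, -0.075], TCP at [0.575, 0, 0.231] pointing down, gripper open.
Joint ranges: [-2.71, 2.71], [-0.32, 2.16], [-1.57, 1.52], [0, 2.45], [-1.46, 4.6], [0, 2.02], [-2.83, 2.83]. Speed limits (rad/s): [1.89, 1.89, 2.57, 2.57, 3.01, 3.01, 3.01].

### API

Orientations are given as a 3x3 rotation matrix whose columns are the frame's x, y, z axes.
In Python, from cell import bot, capture, workorder gives the robot as it stands.
- The arm moves only by the tool move_arm, never from a script. Its argument "motion" is a list of rows, each a list of 5 numbers: the shift along the world's x, y, z in m, then the turn about the world's z in rad, then the opening in per cent of the stroke, from 0 (shut) to 100 (fully open). A call has exactly 8 rows; each row shifts and turns the commanded pose from where the row before left it; what a row does not reach is not made up. A row lasts 1/8 s, in which the tool goes at most 62.5 mm and 10.7 degrees, less where a joint would pass 70% of its speed; a pose out of reach is approached as far as the arm can. A call with a gripper value outside its range is refused whole. The fingers move at their own pace and stop on an object; "newtons" is the grip in N (left out, the last holds). Time passes only in rows, so rows that do not move let the fingers close, or fill a call up. It gives the time, the measured TCP pose, the force and the opening at its end, in the units of the state.
- bot.read_state(): the state, without advancing time (a new reading comes with each control period).
- capture(name): name is "scene" or "side" or "wrist"; returns a dict with "frame" (420x560x3 uint8, red, green, blue), "fx", "fy", "cx", "cy" (pixels), "k1" (the pictures are not rectified: a ray, as slopes to the right and down, at radius r is drawn at 1 + k1 r^2 times it, then the intrinsics apply), "R" (3x3) and "t" (3): a world point X has camera coordinates R X + t; the wrist camera has in their place "mount" (4x4, takes a point from camera to tool coordinates, whose origin is the TCP and whose axes are the flange's). Camera axes: x right, y down, z forward; pixel columns grow to the right and rows downward; lengths in m; the calibration is good to about 2 mm. A picture is of the moment at which its call begins: read the wrist's pose just before it. There is no depth.
- workorder.close_job(): hands the job in, once; it reports no verdict.
The state is a dict: "clock": time; "q": joint angles; "joint_velocities": joint speeds; "joint_efforts": joint torques, N m; "tcp_pos": TCP position; "eef_rot": TCP orientation; "wrist_force": force on the tool from outside, world axes, zero at the start; "moment": the same for the moment, N m; "width": finger opening in m.
Only numpy, scipy, OpenCV 4.12 (cv2) and the standard library are available. Lean on these libraries where they do the work, as an engineer would, in place of code of your own. Each camera call takes 0.05 s, during which the arm holds its last target. There are 200 camera calls.

## Working session

There is one attempt and no reset: what is moved stays moved. The work goes in short steps, Python scripts to look and compute and a tool call to move; the robot and the scene stay as the last step left them, time stands still between calls to the robot, and variables do not carry over. Pictures are saved under pics/ and viewed, about 8 in all and at most 12, crops included, and the job is handed in when it is done.

Besides the shell and the picture viewer there is one more tool, called after "Request:" as name(argument=value, ...) on one line, values as JSON. move_arm: Moves the arm, as the interface text tells. Its arguments: {"type":"object","properties":{"motion":{"type":"array","items":{"type":"array","items":{"type":"number"}}},"newtons":{"type":"number"}},"required":["motion"]}

```bash
ls; mkdir -p pics; cat > h.py <<'E'
import numpy as np, cv2
from cell import bot, capture
def snap(name,fn=None):
    s=bot.read_state(); c=capture(name)
    if name=="wrist":
        M=np.array(c["mount"]);R=np.array(s["eef_rot"]);p=np.array(s["tcp_pos"])
        Rw=R@M[:3,:3]; o=R@M[:3,3]+p
    else:
        Rw=np.array(c["R"]).T; o=-Rw@np.array(c["t"])
    c["Rw"]=Rw;c["o"]=o
    if fn: cv2.imwrite("pics/"+fn,c["frame"][:,:,::-1])
    return c
def ray(c,u,v):
    x=(u-c["cx"])/c["fx"];y=(v-c["cy"])/c["fy"]
    x0,y0=x,y
    for _ in range(20):
        k=1+c["k1"]*(x*x+y*y); x,y=x0/k,y0/k
    return c["Rw"]@np.array([x,y,1.])
def onz(c,u,v,z):
    d=ray(c,u,v); return c["o"]+d*(z-c["o"][2])/d[2]
def proj(c,X):
    p=c["Rw"].T@(np.array(X)-c["o"]); x,y=p[0]/p[2],p[1]/p[2]; k=1+c["k1"]*(x*x+y*y)
    return np.array([c["fx"]*x*k+c["cx"],c["fy"]*y*k+c["cy"]])
E
python3 - <<'E'
from h import *
a=snap("scene","s0.png");b=snap("side","d0.png");w=snap("wrist","w0.png")
import pickle;pickle.dump((a,b,w),open("c0.pkl","wb"))
for c in(a,b,w):print(c["o"],c["fx"],c["k1"],c["Rw"][:,2])
print(bot.read_state()["eef_rot"])
cv2.imwrite("pics/both.png",cv2.resize(np.hstack([a["frame"],b["frame"]])[:,:,::-1],(800,300),interpolation=cv2.INTER_AREA))
E
```

```text
pics
[1.29868606 0.27682611 1.20148279] 516.8470977135165 -0.06462580336195818 [-0.57447203 -0.18594012 -0.79712493]
[ 0.25652892 -0.91719316  0.74726646] 408.07442003371284 -0.005721283658203115 [ 0.19980318  0.79927736 -0.56677544]
[0.57513079 0.08095437 0.37365478] 358.2257614742343 0.01286977899390875 [-3.98366131e-04 -3.16105947e-01 -9.48723812e-01]
[[ 3.55880404e-05  9.99999684e-01 -7.93688333e-04]
 [ 9.99999999e-01 -3.55835646e-05  5.65325554e-06]
 [ 5.62501149e-06 -7.93688533e-04 -9.99999685e-01]]
```

View pics/s0.png

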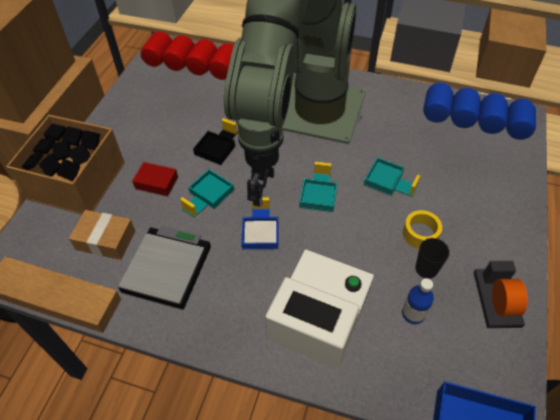

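View pics/d0.png

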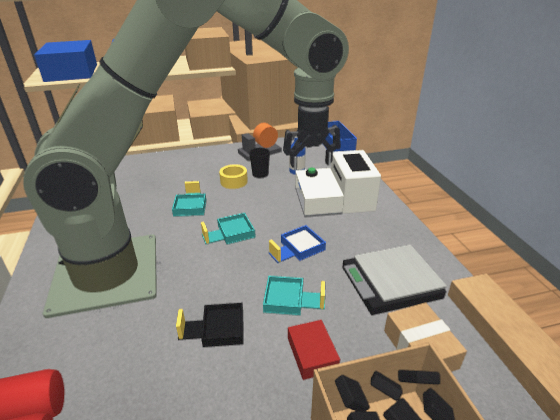

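The scene view shows the filled blue tray at (261,232) with its lip at (262,203). The printer is at about (320,300), with the green button at (353,283). Things that could be mistaken for the tray:
- teal trays at (210,188), (318,195) and (385,177)
- a black tray at (215,147)
- a blue bin at (485,405)

Only the tray at (261,232) is blue with white labels. I'll check it in a close crop.

```bash
python3 - <<'E'
from h import *
import pickle;a,b,w=pickle.load(open("c0.pkl","rb"))
cr=cv2.resize(a["frame"][190:360,230:390],None,fx=3.5,fy=3.5,interpolation=cv2.INTER_CUBIC);cv2.imwrite("pics/crop.png",cr[:,:,::-1])
def blobs(c,lo,hi,mn):
    h=cv2.cvtColor(c["frame"],cv2.COLOR_RGB2HSV);m=cv2.inRange(h,lo,hi)
    n,l,s,ce=cv2.connectedComponentsWithStats(m)
    return [(l==i,s[i],ce[i]) for i in range(1,n) if s[i][4]>mn]
for nm,c in(("scene",a),("side",b)):
    for lab,lo,hi,z in(("blue",(105,150,60),(125,255,255),.03),("yellow",(20,150,120),(32,255,255),.048),("green",(50,120,40),(80,255,200),.08),("white",(0,0,200),(180,50,255),.03)):
        for m,s,ce in blobs(c,lo,hi,40):
            print(nm,lab,s[4],ce.round(),onz(c,*ce,z).round(3))
E
```

```text
scene blue 3700 [481. 110.] [-0.118  0.521  0.03 ]
scene blue 447 [259. 229.] [ 0.549 -0.031  0.03 ]
scene blue 413 [420. 299.] [0.634 0.423 0.03 ]
scene blue 2442 [478. 405.] [0.86  0.588 0.03 ]
scene yellow 53 [228. 122.] [ 0.193 -0.255  0.048]
scene yellow 64 [322. 164.] [0.283 0.079 0.048]
scene yellow 52 [416. 181.] [0.267 0.355 0.048]
scene yellow 59 [187. 202.] [ 0.533 -0.252  0.048]
scene yellow 426 [423. 224.] [0.417 0.396 0.048]
scene green 62 [185. 236.] [ 0.657 -0.197  0.08 ]
scene green 81 [353. 281.] [0.661 0.252 0.08 ]
scene white 112 [255. 226.] [ 0.542 -0.045  0.03 ]
scene white 119 [ 96. 234.] [ 0.696 -0.459  0.03 ]
scene white 42 [270. 234.] [0.555 0.003 0.03 ]
scene white 4141 [322. 294.] [0.691 0.183 0.03 ]
scene white 66 [427. 284.] [0.585 0.434 0.03 ]
side blue 2035 [66. 60.] [-0.469  2.411  0.03 ]
side blue 357 [345. 137.] [0.933 0.598 0.03 ]
side blue 54 [329. 138.] [0.866 0.605 0.03 ]
side blue 598 [299. 246.] [ 0.529 -0.063  0.03 ]
side yellow 454 [233. 177.] [0.41  0.349 0.048]
side yellow 125 [192. 187.] [0.264 0.316 0.048]
side yellow 46 [205. 234.] [0.278 0.038 0.048]
side yellow 105 [274. 251.] [ 0.452 -0.088  0.048]
side yellow 109 [181. 328.] [ 0.192 -0.289  0.048]
side white 618 [355. 166.] [0.873 0.343 0.03 ]
side white 1002 [319. 184.] [0.695 0.248 0.03 ]
side white 387 [302. 240.] [ 0.545 -0.042  0.03 ]
side white 430 [387. 274.] [ 0.712 -0.231  0.03 ]
side white 209 [372. 277.] [ 0.672 -0.233  0.03 ]
side white 185 [414. 276.] [ 0.775 -0.255  0.03 ]
side white 63 [433. 278.] [ 0.818 -0.277  0.03 ]
side white 562 [425. 330.] [ 0.71  -0.419  0.03 ]
```

View pics/crop.png

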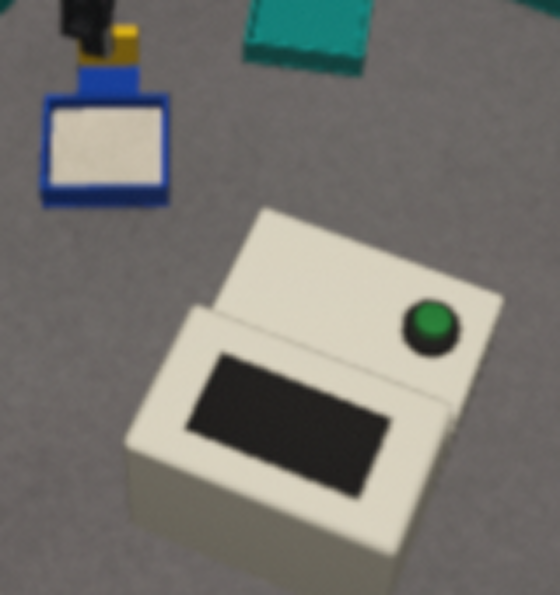

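View pics/w0.png

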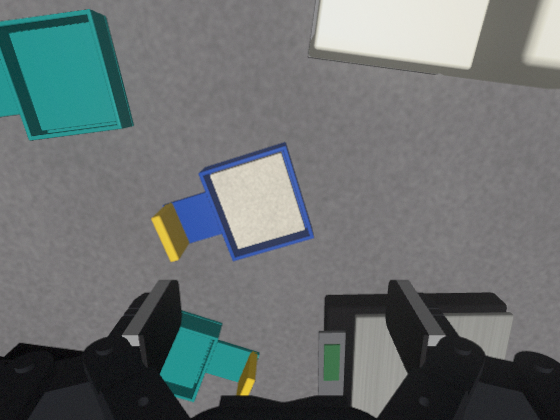

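The crop confirms the filled blue tray, with its box spanning crop (45–168, 95–205) and no teal or black on it. The printer's front top edge runs from crop (263,208) to (502,297), and the button is at (432,320). In the wrist view the rim corners are (202,171), (285,144), (313,237) and (234,260).

```bash
python3 - <<'E'
from h import *
import pickle;a,b,w=pickle.load(open("c0.pkl","rb"))
h=cv2.cvtColor(w["frame"],cv2.COLOR_RGB2HSV)
blue=cv2.inRange(h,(105,120,40),(125,255,255));yel=cv2.inRange(h,(18,120,90),(34,255,255))
P=[onz(w,u,v,.03) for u,v in((202,171),(285,144),(313,237),(234,260))]
P=np.array(P);print(P.round(4));print([np.linalg.norm(P[i]-P[i-1]).round(4) for i in range(4)])
ax=(P[1]+P[2]-P[0]-P[3])[:2];yaw=np.arctan2(ax[1],ax[0]);c=P.mean(0);print("tray",c.round(4),np.degrees(yaw))
print("lip pred",c[:2]-.095*np.array([np.cos(yaw),np.sin(yaw)]))
# lip top edge pixels
T=np.array([onz(w,u,v,.048) for u,v in((152,217),(161,212),(180,260),(171,262))]);print("lip",T.round(4),T.mean(0))
f=lambda x,y:(x/3.5+230,y/3.5+190)
A=onz(a,*f(263,208),.072);B=onz(a,*f(502,297),.072)
C=onz(a,*f(432,320),.080)
print("front",A.round(4),B.round(4),np.linalg.norm(A-B));d=(B-A)/np.linalg.norm(B-A);x=np.array([d[1],-d[0]]);print("pr yaw",np.degrees(np.arctan2(x[1],x[0])),"mid",((A+B)/2))
m=((A+B)/2)[:2];print("btn",C, "pred",m+.05*x+.055*d[:2], 'rel',(C[:2]-m)@x,(C[:2]-m)@d[:2])
print('wrist corner at bottom?',onz(w,309,57,0),onz(w,315,47,.072), 'pred right front',m-.094*d[:2])
E
```

```text
[[ 0.4959  0.0076  0.03  ]
 [ 0.5768  0.0337  0.03  ]
 [ 0.6059 -0.0619  0.03  ]
 [ 0.5229 -0.0881  0.03  ]]
[np.float64(0.0995), np.float64(0.0849), np.float64(0.0999), np.float64(0.087)]
tray [ 0.5504 -0.0272  0.03  ] 17.696582076078226
lip pred [ 0.45985388 -0.05606651]
lip [[ 0.4488 -0.0335  0.048 ]
 [ 0.458  -0.0284  0.048 ]
 [ 0.4715 -0.0792  0.048 ]
 [ 0.4623 -0.0814  0.048 ]] [ 0.46014053 -0.05562492  0.048     ]
front [0.6018 0.1138 0.072 ] [0.6247 0.297  0.072 ] 0.1845530287183797
pr yaw -7.122320031238115 mid [0.61325106 0.20538581 0.072     ]
btn [0.6617383  0.25336008 0.08      ] pred [0.66968459 0.25376202] rel 0.04216486001777416 0.0536159153174318
wrist corner at bottom? [0.59989102 0.11224346 0.        ] [0.59956859 0.11325704 0.072     ] pred right front [0.60159619 0.11211115]
```

Tray: centre (0.551, -0.027), yaw 17.6°, lip at (0.460, -0.056); the rim sizes agree to within a few mm. Printer: front middle at about (0.613, 0.205), yaw -7°. Next I move above the lip.

Request:
move_arm(motion=[[-0.015, -0.007, -0.01, 0.04, 55], [-0.015, -0.007, -0.015, 0.04, 55], [-0.015, -0.007, -0.015, 0.04, 55], [-0.015, -0.007, -0.015, 0.04, 55], [-0.015, -0.007, -0.015, 0.04, 55], [-0.015, -0.007, -0.015, 0.04, 55], [-0.015, -0.007, -0.015, 0.04, 55], [-0.01, -0.007, -0.01, 0.025, 55]], newtons=50)

```text
clock: 1.15
tcp_pos: [0.4592, -0.0562, 0.1207]
eef_rot: [[-0.301, 0.954, -0.001], [0.954, 0.301, 0.0], [0.0, -0.001, -1.0]]
wrist_force: [-0.1, -0.6, -0.4]
width: 0.0469
```

```bash
python3 - <<'E'
from h import *
s=bot.read_state();w=snap("wrist","w1.png");print(s["tcp_pos"],s["eef_rot"],s["width"])
import pickle;pickle.dump(w,open("c1.pkl","wb"))
E
```

```text
[ 0.45921211 -0.05620006  0.12067307] [[-3.01299449e-01  9.53529127e-01 -9.19798989e-04]
 [ 9.53529492e-01  3.01299675e-01  1.13935218e-04]
 [ 3.85775685e-04 -8.42726845e-04 -9.99999570e-01]] 0.0469192936216561
```

View pics/w1.png

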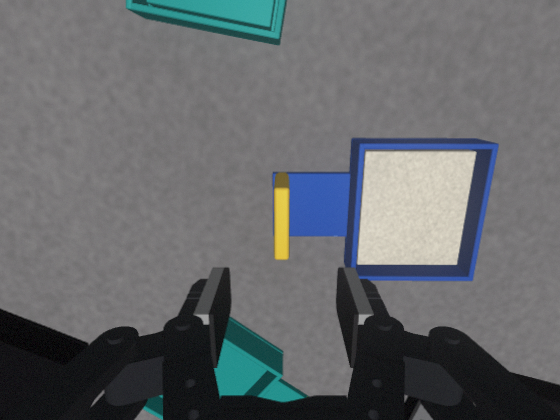

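The lip, at (275–289, 188–259), is centred between the pads and square to them. Next I descend and grip.

Request:
move_arm(motion=[[0.0005, 0, -0.02, 0, 55], [0, 0, -0.03, 0, 55], [0, 0, -0.03, 0, 55], [0, 0, -0.02, 0, 55], [0, 0, -0.006, 0, 55], [0, 0, 0, 0, 55], [0, 0, 0, 0, 0], [0, 0, 0, 0, 0]], newtons=50)

```text
clock: 2.2
tcp_pos: [0.4606, -0.0561, 0.0158]
eef_rot: [[-0.3, 0.954, 0.0], [0.954, 0.3, -0.0], [-0.0, 0.0, -1.0]]
wrist_force: [-2.6, 0.5, 1.0]
width: 0.0109
```

Request:
move_arm(motion=[[0, 0, 0, 0, 0], [0, 0, 0, 0, 0], [0, 0, 0, 0, 0], [0, 0, 0.002, 0, 0], [0, 0, 0.004, 0, 0], [0, 0, 0.006, 0, 0], [0, 0, 0.006, 0, 0], [0, 0, 0, 0, 0]])

```text
clock: 3.2
tcp_pos: [0.4607, -0.056, 0.0338]
eef_rot: [[-0.3, 0.954, 0.001], [0.954, 0.3, -0.0], [-0.0, 0.001, -1.0]]
wrist_force: [-0.4, 0.0, -3.6]
width: 0.0091
```

```bash
python3 - <<'E'
from h import *
s=bot.read_state();print(s["wrist_force"],s["moment"])
w=snap("wrist","w2.png");b=snap("side","d2.png");a=snap("scene","s2.png")
import pickle;pickle.dump((a,b,w),open("c2.pkl","wb"))
x=cv2.resize(b["frame"][190:290,220:360],(560,400),interpolation=cv2.INTER_CUBIC)
cv2.imwrite("pics/c2.png",np.hstack([x,cv2.resize(w["frame"],(533,400))])[:,:,::-1][:, :][::1])
im=cv2.imread("pics/c2.png");cv2.imwrite("pics/c2.png",cv2.resize(im,(800,293)))
E
```

```text
[-0.41427802  0.03580586 -3.58422008] [-0.05745865  0.17832451 -0.02261676]
```

View pics/c2.png

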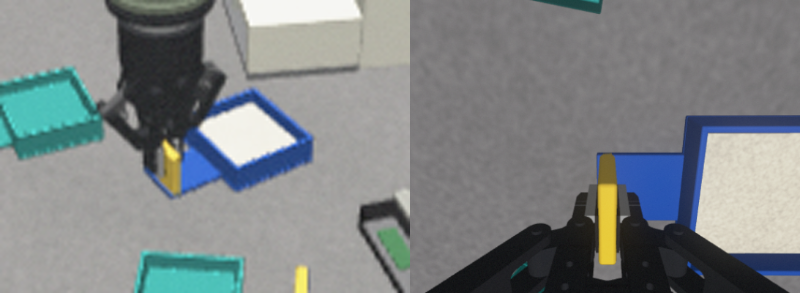

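The tray is gripped and hanging level, about 18 mm up. Next I lift it over the neighbours and carry it to in front of the bay.

Request:
move_arm(motion=[[0, 0, 0.015, 0, 0], [0, 0, 0.025, 0, 0], [0, 0.01, 0.02, -0.02, 0], [0, 0.02, 0, -0.04, 0], [-0.002, 0.025, 0, -0.05, 0], [-0.002, 0.03, 0, -0.05, 0], [-0.002, 0.03, 0, -0.05, 0], [-0.002, 0.03, 0, -0.05, 0]])

```text
clock: 4.35
tcp_pos: [0.4523, 0.0901, 0.0941]
eef_rot: [[-0.043, 0.999, 0.0], [0.999, 0.043, 0.001], [0.001, 0.0, -1.0]]
wrist_force: [-0.0, -0.0, -2.7]
width: 0.0094
```

Request:
move_arm(motion=[[-0.001, 0.03, 0, -0.05, 0], [0, 0.03, 0, -0.05, 0], [0, 0.025, 0, -0.04, 0], [0, 0.018, 0, -0.02, 0], [0, 0.01, 0, -0.01, 0], [0, 0, 0, 0, 0], [0, 0, 0, 0, 0], [0, 0, 0, 0, 0]])

```text
clock: 5.35
tcp_pos: [0.4516, 0.2013, 0.0934]
eef_rot: [[0.126, 0.992, -0.0], [0.992, -0.126, -0.0], [-0.0, -0.0, -1.0]]
wrist_force: [0.2, 0.4, -2.2]
width: 0.0093
```

```bash
python3 - <<'E'
from h import *
s=bot.read_state();print(s["wrist_force"],s["tcp_pos"])
w=snap("wrist","w3.png")
import pickle;pickle.dump(w,open("c3.pkl","wb"))
E
```

```text
[ 0.15189199  0.40678461 -2.18042289] [0.45158183 0.20131328 0.09335198]
```

View pics/w3.png

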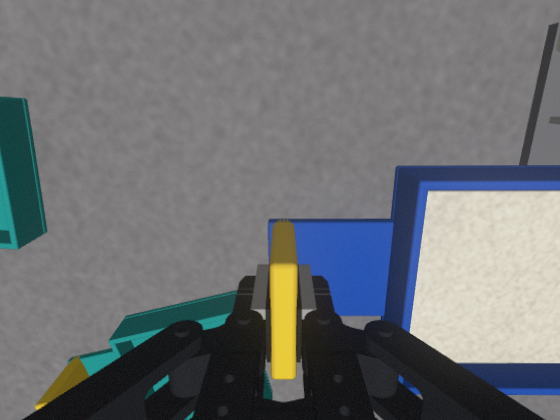

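The view shows the level tray at right and part of the printer's front at the right edge, a dark strip from (553,25) to (522,165). I'll check that line against the earlier printer estimate.

```bash
python3 - <<'E'
from h import *
import pickle;w=pickle.load(open("c3.pkl","rb"));a,b,_=pickle.load(open("c0.pkl","rb"))
for z in(0,.004,.008,.072):
    A=onz(w,553,25,z);B=onz(w,522,165,z);d=A-B;print(z,A.round(4),B.round(4),np.degrees(np.arctan2(-d[0],d[1])))
    A=onz(w,558,25,z);B=onz(w,530,165,z);d=A-B;print(z,A.round(4),B.round(4),np.degrees(np.arctan2(-d[0],d[1])))
# tray rim: z of underside = tcp z-.0158 ->rim z
z=.0934-.0158+.03
for p in((397,166),(400,170),(428,191),(411,363)):print(p,onz(w,*p,z).round(4))
# printer low-top white region in scene & side
def line(c,p0,p1):  # refine straight edge between clicks: max gradient along normal
    g=cv2.GaussianBlur(cv2.cvtColor(c["frame"],cv2.COLOR_RGB2GRAY).astype(np.float32),(0,0),.8)
    p0,p1=np.array(p0),np.array(p1);t=(p1-p0)/np.linalg.norm(p1-p0);n=np.array([-t[1],t[0]]);pts=[]
    for k in np.linspace(.1,.9,30):
        q=p0+k*(p1-p0);o=np.arange(-4,4.01,.1);S=q+o[:,None]*n
        v=cv2.remap(g,S[:,0].astype(np.float32),S[:,1].astype(np.float32),cv2.INTER_LINEAR).ravel()
        pts.append(S[np.argmax(abs(np.gradient(v)))])
    return np.array(pts)
def wl(c,p,z):
    W=np.array([onz(c,*q,z)[:2] for q in p]);f=cv2.fitLine(W.astype(np.float32),cv2.DIST_HUBER,0,.001,.001).ravel();return f
f=lambda x,y:(x/3.5+230,y/3.5+190)
F=wl(a,line(a,f(263,208),f(502,297)),.072);R=wl(a,line(a,f(263,208),f(214,305)),.072)
L=wl(a,line(a,f(502,297),f(455,405)),.072)
for nm,q in(("F",F),("R",R),("L",L)):print(nm,q.round(4),np.degrees(np.arctan2(q[1],q[0])))
def isec(p,q):
    s=np.linalg.solve(np.c_[p[:2],-q[:2]],q[2:]-p[2:]);return p[2:]+s[0]*p[:2]
A,B=isec(F,R),isec(F,L);print("scene front corners",A,B,np.linalg.norm(A-B),(A+B)/2)
print("those in side",proj(b,[*A,.072]),proj(b,[*B,.072]),"and wrist",proj(w,[*B,.072]),proj(w,[*B,0]))
E
```

```text
0 [ 0.6239  0.2977 -0.    ] [0.6133 0.2154 0.    ] -7.36974178316353
0 [0.6268 0.2973 0.    ] [0.6185 0.2148 0.    ] -5.75186443758927
0.004 [0.6212 0.2974 0.004 ] [0.6107 0.2165 0.004 ] -7.369741783163519
0.004 [0.624  0.2971 0.004 ] [0.6158 0.2159 0.004 ] -5.751864437589389
0.008 [0.6184 0.2972 0.008 ] [0.6082 0.2177 0.008 ] -7.3697417831635095
0.008 [0.6212 0.2968 0.008 ] [0.6132 0.217  0.008 ] -5.751864437589277
0.072 [0.5746 0.2928 0.072 ] [0.5672 0.2356 0.072 ] -7.369741783163524
0.072 [0.5766 0.2925 0.072 ] [0.5708 0.2352 0.072 ] -5.751864437589335
(397, 166) [0.4998 0.251  0.1076]
(400, 170) [0.5008 0.2494 0.1076]
(428, 191) [0.5109 0.2401 0.1076]
(411, 363) [0.5034 0.1624 0.1076]
F [0.1153 0.9933 0.6092 0.1864] 83.37659
R [ 0.9922 -0.125   0.6397  0.1071] -7.1794777
L [ 0.9927 -0.1204  0.6716  0.2912] -6.917586
scene front corners [0.600521   0.11200444] [0.6220307  0.29724407] 0.18648428 [0.61127585 0.20462427]
those in side [305.10290992 197.60259275] [294.99618538 169.68922333] and wrist [679.23175328  -5.86217931] [549.54892357  26.39216147]
```

Two independent views agree on the printer: front middle at (0.612, 0.205), yaw -7°. I'll check how far the tray sits sideways in the grip.

```bash
python3 - <<'E'
from h import *
import pickle
w=pickle.load(open("c1.pkl","rb"));yh=np.array([-.301,.954]);xh=np.array([.954,.301]);t=np.array([.4607,-.0561])
for z,ps in((.048,((275,188),(289,188),(289,259),(275,259))),(.03,((352,140),(497,146),(473,279),(347,279)))):
    for p in ps:
        X=onz(w,*p,z)[:2]-t;print(z,p,(X@xh).round(4),(X@yh).round(4))
w=pickle.load(open("c3.pkl","rb"));t=np.array([.4516,.2013]);yh=np.array([.126,.992]);xh=np.array([.992,-.126])
for z,ps in((.1256,((271,264),(296,264),(296,378),(273,378))),(.0836,((269,220),(392,220),(388,315)))):
    for p in ps:
        X=onz(w,*p,z)[:2]-t;print(z,p,(X@xh).round(4),(X@yh).round(4))
E
```

```text
0.048 (275, 188) -0.0064 0.0245
0.048 (289, 188) 0.0023 0.0245
0.048 (289, 259) 0.0025 -0.0241
0.048 (275, 259) -0.0067 -0.0241
0.03 (352, 140) 0.043 0.0516
0.03 (497, 146) 0.1366 0.0476
0.03 (473, 279) 0.1373 -0.0489
0.03 (347, 279) 0.0454 -0.0491
0.1256 (271, 264) -0.0039 0.0251
0.1256 (296, 264) 0.0047 0.0251
0.1256 (296, 378) 0.0052 -0.0233
0.1256 (273, 378) -0.0037 -0.0233
0.0836 (269, 220) -0.0061 0.0259
0.0836 (392, 220) 0.0495 0.0259
0.0836 (388, 315) 0.0522 -0.0242
```

The offset is only about 0.5 mm, so the tray middle is at y ≈ -23 mm. Next I lower in front of the bay, then enter to a nose depth of about 24 mm.

Request:
move_arm(motion=[[0, 0, -0.012, 0, 0], [0, 0, -0.015, 0, 0], [0, 0, -0.015, 0, 0], [0, 0, -0.012, 0, 0], [0, 0, -0.008, 0, 0], [0, 0, 0, 0, 0], [0, 0, 0, 0, 0], [0, 0, 0, 0, 0]])

```text
clock: 6.4
tcp_pos: [0.4517, 0.2021, 0.0316]
eef_rot: [[0.125, 0.992, 0.001], [0.992, -0.125, 0.0], [0.0, 0.0, -1.0]]
wrist_force: [-0.3, 0.7, -3.1]
width: 0.0094
```

Request:
move_arm(motion=[[0.004, -0.0005, 0, 0, 0], [0.006, -0.0008, 0, 0, 0], [0.006, -0.0008, 0, 0, 0], [0.006, -0.0008, 0, 0, 0], [0.004, -0.0005, 0, 0, 0], [0.002, 0, 0, 0, 0], [0, 0, 0, 0, 0], [0, 0, 0, 0, 0]])

```text
clock: 7.4
tcp_pos: [0.4793, 0.1987, 0.0313]
eef_rot: [[0.125, 0.992, -0.0], [0.992, -0.125, -0.0], [-0.0, -0.0, -1.0]]
wrist_force: [0.0, -0.1, -2.9]
width: 0.0095
```

Request:
move_arm(motion=[[0.003, -0.0004, 0, 0, 0], [0.004, -0.0005, 0, 0, 0], [0.004, -0.0005, 0, 0, 0], [0.003, -0.0004, 0, 0, 0], [0.002, -0.0002, 0, 0, 0], [0, 0, -0.002, 0, 0], [0, 0, -0.003, 0, 0], [0, 0, 0, 0, 0]])

```text
clock: 8.4
tcp_pos: [0.4953, 0.1966, 0.026]
eef_rot: [[0.125, 0.992, -0.001], [0.992, -0.125, -0.0], [-0.0, -0.001, -1.0]]
wrist_force: [0.1, -0.0, -3.2]
width: 0.0088
```

```bash
python3 - <<'E'
from h import *
s=bot.read_state();print(s["wrist_force"],s["moment"],s["tcp_pos"])
b=snap("side","d4.png");a=snap("scene");w=snap("wrist","w4.png")
import pickle;pickle.dump((a,b,w),open("c4.pkl","wb"))
A=cv2.resize(a["frame"][190:320,230:390],(480,390),interpolation=cv2.INTER_CUBIC)
B=cv2.resize(b["frame"][150:250,220:340],(468,390),interpolation=cv2.INTER_CUBIC)
cv2.imwrite("pics/c4.png",cv2.resize(np.hstack([A,B]),(800,330))[:,:,::-1])
E
```

```text
[ 0.09865203 -0.04954487 -3.15354864] [0.00750429 0.13530452 0.00091016] [0.49527968 0.19658554 0.02598812]
```

View pics/c4.png

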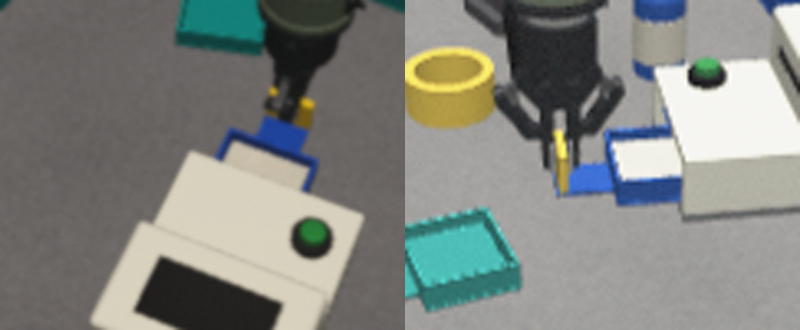

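The tray is in the mouth (nose about 25 mm deep), level and without contact. Now I feel to the left in small steps.

Request:
move_arm(motion=[[0.0001, 0.001, 0, 0, 0], [0.0001, 0.001, 0, 0, 0], [0.0001, 0.001, 0, 0, 0], [0.0001, 0.001, 0, 0, 0], [0.0001, 0.001, 0, 0, 0], [0.0001, 0.001, 0, 0, 0], [0, 0, 0, 0, 0], [0, 0, 0, 0, 0]], newtons=35)

```text
clock: 9.55
tcp_pos: [0.4961, 0.2026, 0.0263]
eef_rot: [[0.125, 0.992, -0.0], [0.992, -0.125, -0.0], [-0.0, -0.0, -1.0]]
wrist_force: [-0.1, -0.4, -2.3]
width: 0.0093
```

Request:
move_arm(motion=[[0.0001, 0.001, 0, 0, 0], [0.0001, 0.001, 0, 0, 0], [0.0001, 0.001, 0, 0, 0], [0.0001, 0.001, 0, 0, 0], [0.0002, 0.001, 0, 0, 0], [0, 0, 0, 0, 0], [0, 0, 0, 0, 0], [0, 0, 0, 0, 0]])

```text
clock: 10.55
tcp_pos: [0.4967, 0.2076, 0.0263]
eef_rot: [[0.125, 0.992, -0.0], [0.992, -0.125, -0.0], [-0.0, -0.0, -1.0]]
wrist_force: [-0.8, 0.1, -1.5]
width: 0.009
```

Request:
move_arm(motion=[[0.0001, 0.001, 0, 0, 0], [0.0001, 0.001, 0, 0, 0], [0.0001, 0.001, 0, 0, 0], [0.0001, 0.001, 0, 0, 0], [0.0002, 0.001, 0, 0, 0], [0, 0, 0, 0, 0], [0, 0, 0, 0, 0], [0, 0, 0, 0, 0]])

```text
clock: 11.55
tcp_pos: [0.4965, 0.2113, 0.026]
eef_rot: [[0.126, 0.992, -0.002], [0.992, -0.126, -0.002], [-0.002, -0.002, -1.0]]
wrist_force: [-5.5, -8.3, -1.2]
width: 0.0095
```

That's the left wall, at about 9 N. I'll back off slightly and read the force.

Request:
move_arm(motion=[[-0.0001, -0.001, 0, 0, 0], [0, 0, 0, 0, 0], [0, 0, 0, 0, 0], [0, 0, 0, 0, 0], [0, 0, 0, 0, 0], [0, 0, 0, 0, 0], [0, 0, 0, 0, 0], [0, 0, 0, 0, 0]])

```text
clock: 12.55
tcp_pos: [0.4967, 0.2106, 0.0261]
eef_rot: [[0.126, 0.992, -0.002], [0.992, -0.126, -0.002], [-0.002, -0.001, -1.0]]
wrist_force: [-3.3, -6.9, -1.8]
width: 0.0091
```

```bash
python3 - <<'E'
from h import *
s=bot.read_state();print(s["wrist_force"],s["moment"],s["tcp_pos"],s["eef_rot"])
E
```

```text
[-3.25008403 -6.91279193 -1.82754007] [-1.54849609  0.78493175 -0.77288594] [0.49669877 0.21055412 0.02609001] [[ 0.12619332  0.99200451 -0.00151795]
 [ 0.99200424 -0.12619559 -0.00150473]
 [-0.00168425 -0.00131592 -0.99999772]]
```

Request:
move_arm(motion=[[-0.0001, -0.001, 0, 0, 0], [-0.0001, -0.0005, 0, 0, 0], [0, 0, 0, 0, 0], [0, 0, 0, 0, 0], [0, 0, 0, 0, 0], [0, 0, 0, 0, 0], [0, 0, 0, 0, 0], [0, 0, 0, 0, 0]])

```text
clock: 13.55
tcp_pos: [0.4969, 0.2099, 0.0262]
eef_rot: [[0.125, 0.992, -0.0], [0.992, -0.125, -0.0], [-0.0, -0.0, -1.0]]
wrist_force: [-1.6, -5.2, -4.0]
width: 0.0092
```

```bash
python3 - <<'E'
from h import *
s=bot.read_state();print(s["wrist_force"],s["moment"],s["tcp_pos"])
import pickle
w=snap("wrist","w5.png");pickle.dump(w,open("c5.pkl","wb"));w4=pickle.load(open("c4.pkl","rb"))[2]
# tray yaw in tool via blue tongue edges
for nm,c in(("before",w4),("now",w)):
    h=cv2.cvtColor(c["frame"],cv2.COLOR_RGB2HSV);m=cv2.inRange(h,(105,120,40),(125,255,255))
    t=[]
    for u in range(310,385,5):
        v=np.where(m[150:300,u])[0]
        if len(v):t.append((u,v[0]+150,v[-1]+150))
    t=np.array(t);print(nm,np.polyfit(t[:,0],t[:,1],1),t[[0,-1]].tolist())
    r=np.array(t)[:,:2];W=np.array([onz(c,*p,.0165) for p in r]);print(np.degrees(np.polyfit(W[:,0],W[:,1],1)[0]))
E
```

```text
[-1.61912293 -5.21639241 -3.95167984] [-1.13698127  0.49350004 -0.68363618] [0.49689083 0.20986364 0.02620851]
before [-1.20072066e-16  2.19000000e+02] [[310, 219, 268], [380, 219, 299]]
-7.253548665329051
now [9.28571429e-03 2.16929762e+02] [[310, 220, 268], [380, 221, 299]]
-7.852498324683025
```

Request:
move_arm(motion=[[-0.0001, -0.001, 0, 0, 0], [0, -0.0005, 0, 0, 0], [0, 0, 0, 0, 0], [0, 0, 0, 0, 0], [0.003, -0.0004, 0, 0, 0], [0.003, -0.0004, 0, 0, 0], [0.003, -0.0004, 0, 0, 0], [0, 0, 0, 0, 0]])

```text
clock: 14.6
tcp_pos: [0.5063, 0.2074, 0.0263]
eef_rot: [[0.125, 0.992, 0.0], [0.992, -0.125, 0.0], [0.0, 0.0, -1.0]]
wrist_force: [0.5, -0.9, -2.9]
width: 0.0093
```

Request:
move_arm(motion=[[0.001, -0.0001, 0, 0, 0], [0.001, -0.0001, 0, 0, 0], [0.0015, -0.0002, 0, 0, 0], [0.0015, -0.0002, 0, 0, 0], [0.0015, -0.0002, 0, 0, 0], [0.0015, -0.0002, 0, 0, 0], [0.001, -0.0001, 0, 0, 0], [0, 0, 0, 0, 0]])

```text
clock: 15.6
tcp_pos: [0.515, 0.2063, 0.0263]
eef_rot: [[0.125, 0.992, 0.0], [0.992, -0.125, 0.0], [0.0, 0.0, -1.0]]
wrist_force: [-0.0, -2.3, -4.0]
width: 0.0093
```

The nose is past the right wall's edge with only a light touch on the left. I'll slide on.

Request:
move_arm(motion=[[0.002, -0.0004, 0, 0, 0], [0.0025, -0.0004, 0, 0, 0], [0.0025, -0.0004, 0, 0, 0], [0.0025, -0.0004, 0, 0, 0], [0.0025, -0.0003, 0, 0, 0], [0.0025, -0.0003, 0, 0, 0], [0.0015, -0.0002, 0, 0, 0], [0, 0, 0, 0, 0]])

```text
clock: 16.6
tcp_pos: [0.531, 0.2039, 0.0263]
eef_rot: [[0.125, 0.992, 0.0], [0.992, -0.125, 0.0], [0.0, 0.0, -1.0]]
wrist_force: [-0.0, -0.9, -3.5]
width: 0.0089
```

Request:
move_arm(motion=[[0.002, -0.0003, 0, 0, 0], [0.0025, -0.0003, 0, 0, 0], [0.0025, -0.0003, 0, 0, 0], [0.0025, -0.0003, 0, 0, 0], [0.0025, -0.0003, 0, 0, 0], [0.0025, -0.0003, 0, 0, 0], [0.0015, -0.0002, 0, 0, 0], [0, 0, 0, 0, 0]])

```text
clock: 17.6
tcp_pos: [0.5469, 0.2019, 0.0262]
eef_rot: [[0.125, 0.992, -0.0], [0.992, -0.125, 0.0], [0.0, -0.0, -1.0]]
wrist_force: [-0.0, 1.0, -2.6]
width: 0.0097
```

Request:
move_arm(motion=[[0.0015, -0.0002, 0, 0, 0], [0.0015, -0.0002, 0, 0, 0], [0.0015, -0.0002, 0, 0, 0], [0.0015, -0.0002, 0, 0, 0], [0.0015, -0.0002, 0, 0, 0], [0.0005, 0, -0.001, 0, 0], [0, 0, -0.001, 0, 0], [0, 0, 0, 0, 0]])

```text
clock: 18.6
tcp_pos: [0.5549, 0.2009, 0.0242]
eef_rot: [[0.125, 0.992, -0.0], [0.992, -0.125, -0.0], [-0.0, -0.0, -1.0]]
wrist_force: [-0.1, 0.2, -1.4]
width: 0.0092
```

Request:
move_arm(motion=[[0.001, -0.0001, 0, 0, 0], [0.001, -0.0001, 0, 0, 0], [0.001, -0.0001, 0, 0, 0], [0.001, -0.0002, 0, 0, 0], [0.0005, 0, 0, 0, 0], [0.0005, -0.0001, 0, 0, 0], [0, 0, 0, 0, 0], [0, 0, 0, 0, 0]])

```text
clock: 19.6
tcp_pos: [0.558, 0.2004, 0.024]
eef_rot: [[0.124, 0.992, -0.004], [0.992, -0.124, -0.0], [-0.001, -0.004, -1.0]]
wrist_force: [-13.2, -0.2, 4.5]
width: 0.0091
```

Firm contact ahead, at 13 N. I'll check visually whether the box front is flush with the printer's face.

```bash
python3 - <<'E'
from h import *
b=snap("side");w=snap("wrist");a=snap("scene")
import pickle;pickle.dump((a,b,w),open("c6.pkl","wb"))
B=cv2.resize(b["frame"][155:235,230:340],(550,400),interpolation=cv2.INTER_CUBIC)
W=cv2.resize(w["frame"],(533,400))
cv2.imwrite("pics/c6.png",cv2.resize(np.hstack([B,W]),(800,295))[:,:,::-1])
E
```

```text
(no output)
```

View pics/c6.png

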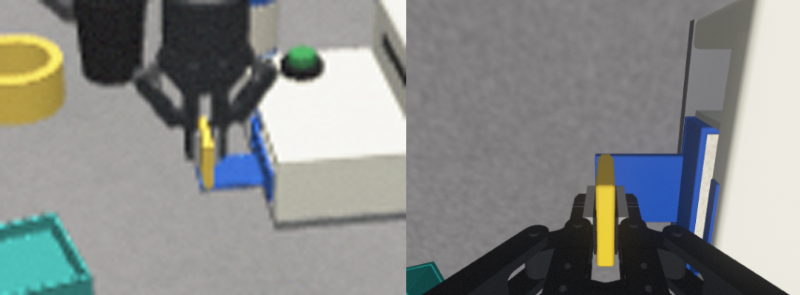

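```bash
python3 - <<'E'
from h import *
import pickle;a,b,w=pickle.load(open("c6.pkl","rb"))
cv2.imwrite("pics/c7.png",cv2.resize(w["frame"][20:280,340:520],None,fx=2.3,fy=2.3,interpolation=cv2.INTER_CUBIC)[:,:,::-1])
xh=np.array([.9925,-.122]);o=np.array([.612,.205])
# predicted pixels: printer sill line (x_p=0) at z 0/8mm; box front bottom
for y in(.078,.04,.02,-.0):
    for z in(0,.008,.072): 
        X=o+y*np.array([.122,.9925]);p=proj(w,[*X,z]);print(y,z,p.round(1),((p-[340,20])*2.3).round(0))
E
```

```text
0.078 0 [404.6  70.9] [149. 117.]
0.078 0.008 [410.8  69.9] [163. 115.]
0.078 0.072 [499.7  54.6] [367.  80.]
0.04 0 [395.9 158.5] [129. 319.]
0.04 0.008 [401.2 161.7] [141. 326.]
0.04 0.072 [473.2 204.9] [306. 425.]
0.02 0 [391.9 199.6] [119. 413.]
0.02 0.008 [396.8 204.5] [131. 424.]
0.02 0.072 [462.  269.9] [281. 575.]
-0.0 0 [388.2 237.8] [111. 501.]
-0.0 0.008 [392.8 244.2] [121. 516.]
-0.0 0.072 [452.1 327.7] [258. 708.]
```

View pics/c7.png

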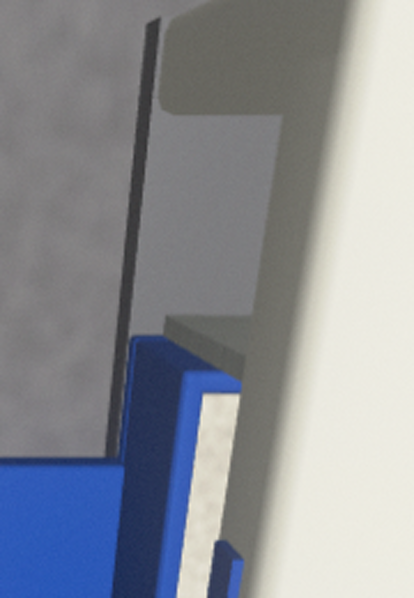

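In this crop the box's front bottom edge, (131,338) to (121,460), lies on the sill edge, so it is flush to within about 0.5 mm. The tray is home against the stop. I'll relax the push and release.

Request:
move_arm(motion=[[-0.0007, 0.0001, 0, 0, 0], [0, 0, 0, 0, 0], [0, 0, 0, 0, 15], [0, 0, 0, 0, 25], [0, 0, 0, 0, 40], [0, 0, 0, 0, 50], [0, 0, 0, 0, 50], [0, 0, 0, 0, 50]])

```text
clock: 20.75
tcp_pos: [0.5585, 0.2006, 0.0244]
eef_rot: [[0.124, 0.992, -0.001], [0.992, -0.124, 0.0], [-0.0, -0.001, -1.0]]
wrist_force: [-7.5, 0.2, 5.7]
width: 0.0423
```

Request:
move_arm(motion=[[0, 0, 0.005, 0, 50], [0, 0, 0.01, 0, 50], [0, 0, 0.02, 0, 50], [0, 0, 0.03, 0, 50], [0, 0, 0.03, 0, 50], [0, 0, 0.02, 0, 30], [0, 0, 0, 0, 0], [0, 0, 0, 0, 0]])

```text
clock: 21.75
tcp_pos: [0.559, 0.2003, 0.139]
eef_rot: [[0.125, 0.992, -0.0], [0.992, -0.125, -0.0], [-0.0, -0.0, -1.0]]
wrist_force: [-0.2, -0.3, 0.4]
width: 0.0
```

```bash
python3 - <<'E'
from h import *
s=bot.read_state();print(s["wrist_force"],s["tcp_pos"],s["width"])
b=snap("side");w=snap("wrist");a=snap("scene")
import pickle;pickle.dump((a,b,w),open("c8.pkl","wb"))
cv2.imwrite("pics/c8.png",w["frame"][:,:,::-1])
# green button, two-view
P=[]
for c in(a,b,w):
    h=cv2.cvtColor(c["frame"],cv2.COLOR_RGB2HSV);m=cv2.inRange(h,(50,110,40),(80,255,220))
    n,l,st,ce=cv2.connectedComponentsWithStats(m)
    for i in range(1,n):
        if st[i][4]>20:print(st[i],ce[i].round(1),onz(c,*ce[i],.078).round(4))
E
```

```text
[-0.21688979 -0.2680581   0.4342425 ] [0.55901937 0.20034863 0.13897809] 2.5872278997328972e-05
[177 232  17   8  71] [184.8 235.5] [ 0.6559 -0.1988  0.078 ]
[348 277  11  10  89] [353.  281.3] [0.6606 0.2523 0.078 ]
[308 168   7   5  30] [311.1 170.1] [0.6715 0.2689 0.078 ]
[ 454   97   48   49 1796] [477.9 121. ] [0.6737 0.2517 0.078 ]
```

View pics/c8.png

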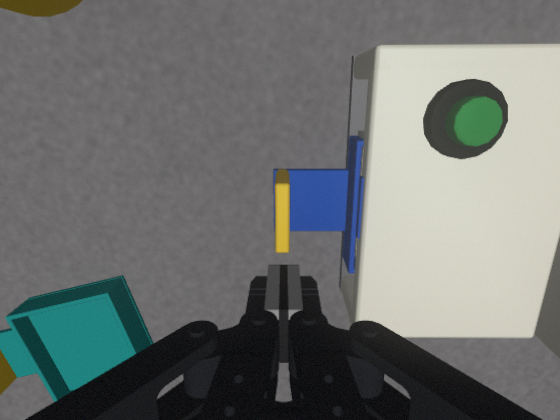

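The tray stayed seated after release. The lip is at (282,215), and the green button is at (478,121). I'll triangulate the button and check the tray's depth numerically.

```bash
python3 - <<'E'
from h import *
import pickle;a,b,w=pickle.load(open("c8.pkl","rb"))
def tri(L):
    A=np.zeros((3,3));y=np.zeros(3)
    for c,u,v in L:
        d=ray(c,u,v);d/=np.linalg.norm(d);M=np.eye(3)-np.outer(d,d);A+=M;y+=M@c["o"]
    return np.linalg.solve(A,y)
print("sc+wr",tri([(a,353,281.3),(w,477.9,121)]));print("all",tri([(a,353,281.3),(w,477.9,121),(b,311.1,170.1)]))
for z in(.078,.082,.086,.09):print(z,onz(w,477.9,121,z)[:2],onz(a,353,281.3,z)[:2])
xh=np.array([.9925,-.122])
# wrist: sill line bottom z0 (352,57),(340,285); box front at tongue z .014: (347,171),(346,230); lip top z .056
print("face",[ (onz(w,*p,0)[:2]@xh).round(4) for p in((352,57),(340,285))],"box",[(onz(w,*p,.014)[:2]@xh).round(4) for p in((348,171),(346,230))],"lip",[(onz(w,*p,.056)[:2]@xh).round(4) for p in((275,184),(288,184),(275,251),(288,251))])
E
```

```text
sc+wr [0.66746151 0.25294154 0.0900323 ]
all [0.66682275 0.25273641 0.08800117]
0.078 [0.67365845 0.25167952] [0.66055586 0.25223105]
0.082 [0.67160842 0.25224922] [0.66282783 0.25231861]
0.086 [0.66955838 0.25281891] [0.6650998  0.25240618]
0.09 [0.66750835 0.25338861] [0.66737178 0.25249375]
face [np.float64(0.5807), np.float64(0.5807)] box [np.float64(0.5798), np.float64(0.5808)] lip [np.float64(0.5254), np.float64(0.5338), np.float64(0.5248), np.float64(0.5338)]
```

The tray is flush: box front at 0.5803 against the face at 0.5807 along the printer axis. The button top is at (0.667, 0.253, 0.089). Next I move over it with the fingers shut.

Request:
move_arm(motion=[[0.012, 0.006, 0, 0, 0], [0.018, 0.009, 0, 0, 0], [0.02, 0.01, 0, 0, 0], [0.02, 0.01, 0, 0, 0], [0.02, 0.01, 0, 0, 0], [0.013, 0.006, -0.012, 0, 0], [0.005, 0.002, -0.015, 0, 0], [0, 0, -0.01, 0, 0]])

```text
clock: 22.9
tcp_pos: [0.6667, 0.2531, 0.1006]
eef_rot: [[0.125, 0.992, -0.002], [0.992, -0.125, -0.001], [-0.001, -0.001, -1.0]]
wrist_force: [-0.2, 0.7, -0.1]
width: -0.0
```

Request:
move_arm(motion=[[0, 0, -0.004, 0, 0], [0, 0, -0.003, 0, 0], [0, 0, -0.002, 0, 0], [0, 0, -0.002, 0, 0], [0, 0, -0.002, 0, 0], [0, 0, -0.002, 0, 0], [0, 0, 0, 0, 0], [0, 0, 0, 0, 0]])

```text
clock: 23.9
tcp_pos: [0.6673, 0.2534, 0.088]
eef_rot: [[0.125, 0.992, 0.0], [0.992, -0.125, 0.0], [0.0, 0.0, -1.0]]
wrist_force: [-5.1, -1.4, 12.7]
width: 0.0003
```

Request:
move_arm(motion=[[0, 0, -0.001, 0, 0], [0, 0, -0.0005, 0, 0], [0, 0, 0, 0, 0], [0, 0, 0, 0, 0], [0, 0, 0, 0, 0], [0, 0, 0, 0, 0], [0, 0, 0, 0, 0], [0, 0, 0, 0, 0]])

```text
clock: 24.9
tcp_pos: [0.6675, 0.2535, 0.0878]
eef_rot: [[0.125, 0.992, 0.001], [0.992, -0.125, 0.0], [0.001, 0.001, -1.0]]
wrist_force: [-9.7, -3.8, 28.3]
width: -0.0001
```

```bash
python3 - <<'E'
from h import *
s=bot.read_state();print(s["wrist_force"],s["moment"],s["tcp_pos"])
b=snap("side");a=snap("scene");w=snap("wrist")
import pickle;pickle.dump((a,b,w),open("c9.pkl","wb"))
A=cv2.resize(a["frame"][235:315,300:400],(500,400),interpolation=cv2.INTER_CUBIC)
B=cv2.resize(b["frame"][140:220,270:370],(500,400),interpolation=cv2.INTER_CUBIC)
W=cv2.resize(w["frame"],(533,400))
cv2.imwrite("pics/c9.png",cv2.resize(np.hstack([A,B]),(800,320))[:,:,::-1])
E
```

```text
[-9.74812085 -3.82632997 28.31670532] [-0.7854025   2.3572689   0.00740737] [0.66745217 0.25345662 0.08776612]
```

View pics/c9.png

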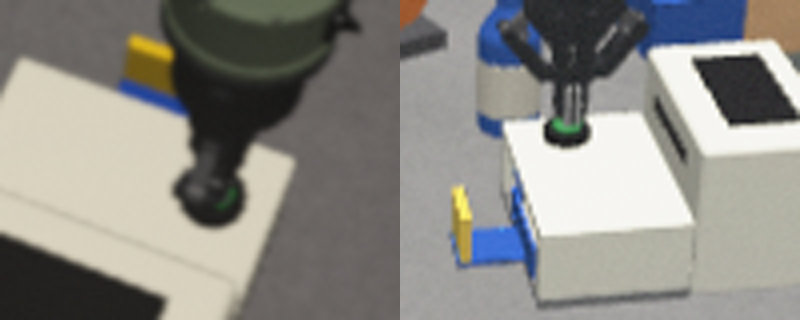

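The z position moved only 0.2 mm while the force rose 16 N, so the button is bottomed. The picture shows the fingers centred on it. I'll release and retreat upward.

Request:
move_arm(motion=[[0, 0, 0.004, 0, 0], [0, 0, 0.01, 0, 0], [0, 0, 0.02, 0, 0], [0, 0, 0.03, 0, 0], [-0.01, 0, 0.04, 0, 0], [-0.02, 0, 0.03, 0, 0], [-0.02, 0, 0.01, 0, 0], [0, 0, 0, 0, 0]])

```text
clock: 26.05
tcp_pos: [0.6168, 0.2539, 0.2313]
eef_rot: [[0.124, 0.992, 0.001], [0.992, -0.124, 0.001], [0.001, 0.001, -1.0]]
wrist_force: [0.1, 0.0, 0.2]
width: -0.0002
```

```bash
python3 - <<'E'
from h import *
import pickle
s=bot.read_state();print(s["wrist_force"],s["tcp_pos"])
a=snap("scene");b=snap("side");a0,b0,_=pickle.load(open("c0.pkl","rb"));a8,b8,_=pickle.load(open("c8.pkl","rb"))
def B(c,lo,hi,mn):
    h=cv2.cvtColor(c["frame"],cv2.COLOR_RGB2HSV);n,l,s,ce=cv2.connectedComponentsWithStats(cv2.inRange(h,lo,hi))
    return [(int(s[i][4]),ce[i].round(1).tolist()) for i in range(1,n) if s[i][4]>mn]
for nm,lo,hi in(("yellow",(20,150,120),(32,255,255)),("blue",(105,150,60),(125,255,255)),("green",(50,120,40),(80,255,200))):
    for v,cs in(("scene",(a0,a8,a)),("side",(b0,b8,b))):
        for c in cs:print(nm,v,B(c,lo,hi,25))
E
```

```text
[0.10242904 0.00611906 0.24170343] [0.6167686  0.25390131 0.23131227]
yellow scene [(53, [228.5, 121.7]), (64, [322.5, 164.1]), (52, [415.7, 180.8]), (59, [186.9, 202.3]), (31, [265.2, 198.8]), (426, [422.7, 224.4])]
yellow scene [(52, [228.3, 121.7]), (56, [321.7, 163.9]), (52, [415.7, 180.8]), (59, [186.9, 202.3]), (421, [422.8, 224.5]), (80, [340.7, 248.3])]
yellow scene [(51, [228.3, 121.7]), (63, [322.5, 164.0]), (52, [415.7, 180.8]), (60, [186.9, 202.4]), (426, [422.7, 224.4]), (82, [340.7, 248.4])]
yellow side [(454, [233.0, 176.7]), (125, [191.9, 186.8]), (46, [204.6, 233.8]), (105, [274.5, 250.8]), (31, [321.4, 301.4]), (109, [180.7, 327.6])]
yellow side [(453, [232.9, 176.8]), (128, [191.9, 186.8]), (30, [285.1, 197.9]), (45, [204.6, 233.9]), (31, [321.5, 301.5]), (113, [180.8, 327.4])]
yellow side [(453, [232.9, 176.7]), (125, [191.9, 186.8]), (30, [285.1, 197.9]), (46, [204.6, 233.8]), (33, [321.5, 301.1]), (110, [180.8, 327.4])]
blue scene [(3700, [480.6, 110.4]), (447, [259.2, 229.0]), (413, [419.9, 298.8]), (2442, [478.2, 405.1])]
blue scene [(951, [283.9, 19.9]), (370
[... 158 characters left out ...]
, 258.9]), (414, [419.9, 298.7]), (2440, [478.3, 405.1])]
blue side [(2035, [65.8, 60.0]), (357, [344.6, 137.3]), (54, [329.4, 138.4]), (30, [301.2, 152.4]), (598, [299.2, 245.8])]
blue side [(263, [117.9, 47.0]), (2038, [65.9, 60.0]), (869, [335.5, 136.5]), (39, [301.2, 151.7]), (139, [295.6, 199.7])]
blue side [(299, [118.5, 47.4]), (2037, [65.9, 60.0]), (869, [335.5, 136.5]), (193, [297.0, 148.0]), (140, [295.5, 199.8])]
green scene [(62, [185.1, 235.6]), (81, [353.1, 281.2])]
green scene [(61, [185.0, 235.5]), (80, [353.2, 281.2])]
green scene [(60, [185.0, 235.6]), (82, [353.1, 281.3])]
green side [(27, [311.2, 170.0])]
green side [(27, [311.2, 170.0])]
green side [(28, [311.3, 170.1])]
```

```bash
python3 -c "
from cell import workorder
print(workorder.close_job())"
```

```text
the job is handed in; nothing more can be done
None
```

The blue tray is fully home in the printer bay, the green feed button was pressed right down and released, and the job is handed in at about 26 s of the 61 s allowed.

- **Insertion:** I pinched the tray by its yellow lip and carried it level. It entered at y ≈ -23 mm and found the left guide wall at about 9 N. I slid it along the wall with 1–2 N of side force until it met the back stop at about 13 N.
- **Tray home:** After release, the box front measured flush with the printer's face to within about 0.5 mm. It did not move when the button was pressed.
- **Button:** It stopped at its end of travel: the last 0.2 mm took an extra 16 N. The peak press was 28 N. That was more than needed and close to 30 N, although your 30 N limit was stated for the tray. Afterwards it appeared at its original height in both camera views.
- **Surroundings:** The lips of the look-alike trays, the tape roll and the spray bottle are within a pixel of where they started. I did not check the pen cup, carton and red box by number; the arm stayed clear of them. The gripper ends clear of everything, with the wrist force near zero.
- **Disagreements:** Arm position alone put the nose at about 87 mm instead of 90 mm. I put this down to an error of about 2 mm in my printer estimate, because the camera showed the box flush. Just after the fingers opened there was also an unexplained reading of about 7.5 N, which was gone once the gripper lifted.

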